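# Feel along a door lock strip to test its sprung rollers

## Robot

A 6-joint arm with a two-finger parallel gripper is mounted at the origin on the work surface. World frame = base frame: x ahead of the robot, y to its left, z up, the work surface at z = 0. Lengths are in mm, angles in rad, forces in N, time in s.
With the tool pointing down it reaches from about 350 to 875 mm from the base axis. Payload 4.2 kg.
Tool frame: the origin (TCP) lies between the finger pads, 19 mm behind the fingertips; this is the grasp point; z points along the fingers, y is the line along which they close (so a half turn about z gives the same grasp; the last joint's range is limited). The gripper opens to 85 mm and grips with 20 to 120 N. Pads are 22 mm wide; open, the fingers measure 114 mm over their backs; the gripper's body (76 mm by 85 mm) begins 54 mm behind the grasp point. The pads swing forward as they close: fully open they stand 13 mm farther back than shut.
Start: joints at [-1.089, 0.385, 0.008, 0, -1.194, -0.259], TCP at [138.119, -609.527, 250.012] pointing down, gripper open.
Joint ranges: [-3.14, 3.14], [-1.21, 2.06], [-1.07, 1.41], [-3.16, 2.05], [-2.99, -0.16], [-3.1, 3.1]. Speed limits (rad/s): [2.79, 2.79, 3.14, 3.14, 3.14, 3.14].

## Interface

Orientations are given as a unit quaternion [x, y, z, w].
In Python, from bench import read_state, get_image, job_done gives the robot as it stands.
- The arm moves only by the tool play_rows, never from a script. Its argument "series" is a list of rows, each a list of 6 numbers: the shift along the world's x, y, z in mm, then the turn, a rotation vector about the world's x, y, z in units of 6 degrees (1.0 is 6 degrees). A call has 1 to 20 rows; each row shifts and turns the commanded pose from where the row before left it; what a row does not reach is not made up. A row lasts 1/12 s, in which the tool goes at most 41.7 mm and 7.16 degrees, less where a joint would pass 70% of its speed; a pose out of reach is approached as far as the arm can. A call is refused whole if a number of a shift passes 41.7 or a number of a turn 1, either way. A call with a gripper value outside its range is refused whole. "gripper" is the opening, from 0 (shut) to 1 (fully open), set as the call begins (left out, the last holds). The fingers move at their own pace and stop on an object; the grip force is fixed at half the most. Time passes only in rows, so rows that do not move let the fingers close. It gives the time, the measured TCP pose, the force, the opening and the grip force at its end, in the units of the state.
- read_state(): the state, without advancing time (a new reading comes with each control period).
- get_image(name): name is "scene" or "top" or "wrist"; returns a dict with "image" (420x560x3 uint8, red, green, blue), "fx", "fy", "cx", "cy" (pixels), "eye" and "rotation" of the camera in the world. Camera axes: x right, y down, z forward; pixel columns grow to the right and rows downward; lengths in mm; the calibration is good to about 2 mm. A picture is of the moment at which its call begins. There is no depth.
- job_done(): hands the job in; it is judged then, once.
The state is a dict: "clock": time; "joints": joint angles; "joint_vel": joint speeds; "joint_efforts": joint torques, N m; "position": TCP position; "ee_rot": TCP orientation; "contact_force": force on the tool from outside, world axes, zero at the start; "wrist_torque": the same for the moment, N m; "gripper_width": finger opening in mm; "grasp_force": force on a finger pad.
Only numpy, scipy, OpenCV 4.12 (cv2) and the standard library are available. Lean on these libraries where they do the work, as an engineer would, in place of code of your own. Each camera call takes 0.05 s, during which the arm holds its last target. There are 200 camera calls.

## Task

Test the door lock strip on the bench: with your fingertips, stroke along its steel face from the end held by the wing-screw clamp towards the plain stop block, pressing in each of the four sprung rollers in turn and staying low over the strip from one roller to the next. Stroke gently, then lift clear so that all the rollers spring back out; do not pick up or disturb anything lying around.

Things in the scene. Friction and masses are not known exactly. Their poses are not given: they have to be found in the camera images.
- strip: Door lock strip held in a wooden cradle that is fixed to the bench: 340 mm long, cradle 60 mm wide, steel face plate 28 mm wide along its top. Origin at the centre of the underside, on the bench; x runs along the strip, z up; the steel face is at z = 50 mm. Four rounded aluminium rollers stand 6 mm out of the face, in one row on the centre line, at x = -108, -36, +36 and +108 mm.
- clamp: Dark steel holder at one end of the strip, with a grey upright wing screw on top: 64 x 60 mm, 99 mm tall. Fixed. Origin at the centre of its underside, 195 mm from the strip's centre; either end, by chance.
- stop: Plain dark steel block at the strip's other end, no wing screw: 44 x 60 mm, 52 mm tall. Fixed. Origin at the centre of its underside.
- roller_a (a joint): How far the roller at x = -108 mm of the strip is pressed in: 0 out, 0.006 m flush with the face. Sprung straight down: about 2 N to start, 8 N when flush; springs back by itself. It does not turn.
- roller_a_top (a point): Crown of the roller at x = -108 mm of the strip, 56 mm above the bench when out. Looks like a shallow dome: arc of radius 26 mm along the strip, 33 mm long and 16 mm wide at the face, so a fingertip sliding along the strip rides over it.
- roller_b (a joint): How far the roller at x = -36 mm of the strip is pressed in: 0 out, 0.006 m flush with the face. Sprung straight down: about 2 N to start, 8 N when flush; springs back by itself. It does not turn.
- roller_b_top (a point): Crown of the roller at x = -36 mm of the strip, 56 mm above the bench when out. Looks like a shallow dome: arc of radius 26 mm along the strip, 33 mm long and 16 mm wide at the face, so a fingertip sliding along the strip rides over it.
- roller_c (a joint): How far the roller at x = 36 mm of the strip is pressed in: 0 out, 0.006 m flush with the face. Sprung straight down: about 2 N to start, 8 N when flush; springs back by itself. It does not turn.
- roller_c_top (a point): Crown of the roller at x = 36 mm of the strip, 56 mm above the bench when out. Looks like a shallow dome: arc of radius 26 mm along the strip, 33 mm long and 16 mm wide at the face, so a fingertip sliding along the strip rides over it.
- roller_d (a joint): How far the roller at x = 108 mm of the strip is pressed in: 0 out, 0.006 m flush with the face. Sprung straight down: about 2 N to start, 8 N when flush; springs back by itself. It does not turn.
- roller_d_top (a point): Crown of the roller at x = 108 mm of the strip, 56 mm above the bench when out. Looks like a shallow dome: arc of radius 26 mm along the strip, 33 mm long and 16 mm wide at the face, so a fingertip sliding along the strip rides over it.
- padlock: Loose bystander: brass padlock standing upright, 44 x 24 x 68 mm, near the strip. Origin under its centre.
- cylinder: Loose bystander: brass lock cylinder, 62 x 18 x 33 mm, near the strip. Origin under its centre.
- oil: Loose bystander: closed white bottle, 32 mm wide, 95 mm tall, near the strip. Origin under its centre.
- key: Loose bystander: key with a black head, 76 x 26 x 7 mm, lying near the strip. Origin on the bench, about mid-length.
- screwdriver: Loose bystander: screwdriver lying on the bench to the robot's right.

How it is judged:
By the outcome, as a careful person would: the job done as asked, in the order asked, and still so for the second after the job is handed in, with the robot touching nothing.
It also fails if it takes over 38 s, if anything falls off the work surface, if the arm or the gripper's body presses on something with over 40 N, if the wrist force passes 120 N, or if a joint passes its speed limit or range.

## Working session

There is one attempt and no reset: what is moved stays moved. The work goes in short steps, Python scripts to look and compute and a tool call to move; the robot and the scene stay as the last step left them, time stands still between calls to the robot, and variables do not carry over. Pictures are saved under pics/ and viewed, at most 10 in all, crops included, and the job is handed in when it is done.

Besides the shell and the picture viewer there is one more tool, called after ">>>" as a command line: name --pt "numbers of a row" for each row, then --argument value for the rest. play_rows: Moves the arm, as the interface text tells. Its arguments: {"type":"object","properties":{"series":{"type":"array","items":{"type":"array","items":{"type":"number"}}},"gripper":{"type":"number"}},"required":["series"]}

```bash
mkdir -p pics
cat > h.py <<'E'
import numpy as np, cv2, json
from bench import *
def snap(n,f):
    d=get_image(n); cv2.imwrite('pics/'+f,d['image'][:,:,::-1])
    np.savez('pics/'+f+'.npz',**d); return d
def ray(d,u,v,z):
    R=np.array(d['rotation']);e=np.array(d['eye'])
    r=R@np.array([(u-d['cx'])/d['fx'],(v-d['cy'])/d['fy'],1.]); return e+r*(z-e[2])/r[2]
E
python3 - <<'E'
from h import *
d=snap('top','top.png'); print(d['eye'],d['rotation'],d['fx']); snap('scene','scene.png'); s=read_state(); print(s)
E
```

```text
[ 405.09724734  -78.42020475 1076.9735523 ] [ 0.70544496 -0.70533448  0.0580174  -0.03853142] 505.7576804529592
{'clock': 0.1, 'joints': array([-1.08936645e+00,  3.85473777e-01,  6.75107825e-03, -4.47151667e-04,
       -1.19399449e+00, -2.58626247e-01]), 'joint_vel': array([ 0.00027414, -0.00183789,  0.00401464,  0.00177472,  0.00109488,
        0.00044632]), 'joint_efforts': array([-3.95503901e-05, -3.93320632e+01,  1.88931334e+01,  4.19791058e+00,
       -2.54652346e-03,  4.43163884e-06]), 'position': array([ 138.03100795, -609.06456577,  249.02821621]), 'ee_rot': array([-1.11089529e-01,  9.93809917e-01,  9.70578852e-04, -1.53584707e-04]), 'contact_force': array([-0.06162682,  0.21401164, -0.21855019]), 'wrist_torque': array([ 0.04958355, -0.01686377,  0.03786614]), 'grasp_force': 0.0, 'gripper_width': 85.23256510194967}
```

View pics/top.png

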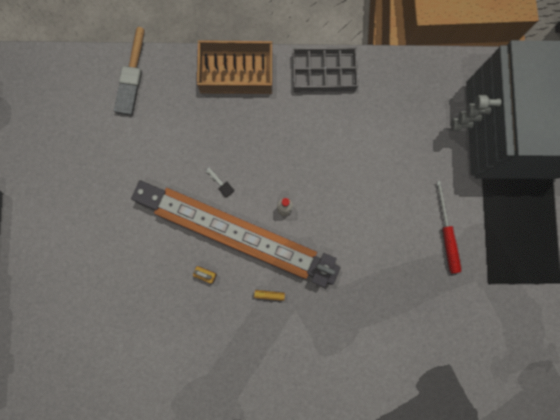

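View pics/scene.png

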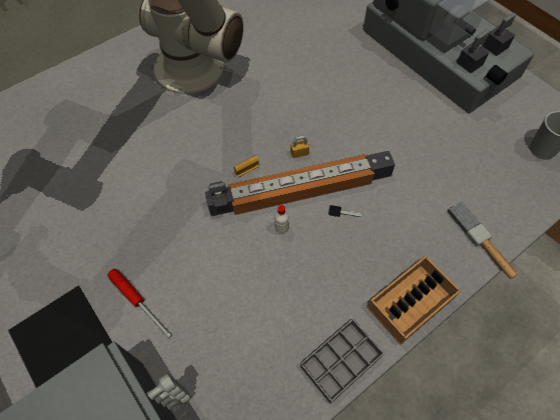

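The top view shows the clamp with its wing screw at about (322,270) and the stop at (148,195). The rollers lie between them, from about (187,211) to (284,253). I'll enlarge the crop to read them more closely.

```bash
sed -i "s/R=np.array(d\['rotation'\])/R=Rot.from_quat(d['rotation']).as_matrix()/; 2a from scipy.spatial.transform import Rotation as Rot" h.py
python3 - <<'E'
import cv2
i=cv2.imread('pics/top.png')[170:310,130:345]
cv2.imwrite('pics/crop.png',cv2.resize(i,None,fx=3.7,fy=3.7,interpolation=cv2.INTER_CUBIC))
E
```

```text
(no output)
```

View pics/crop.png

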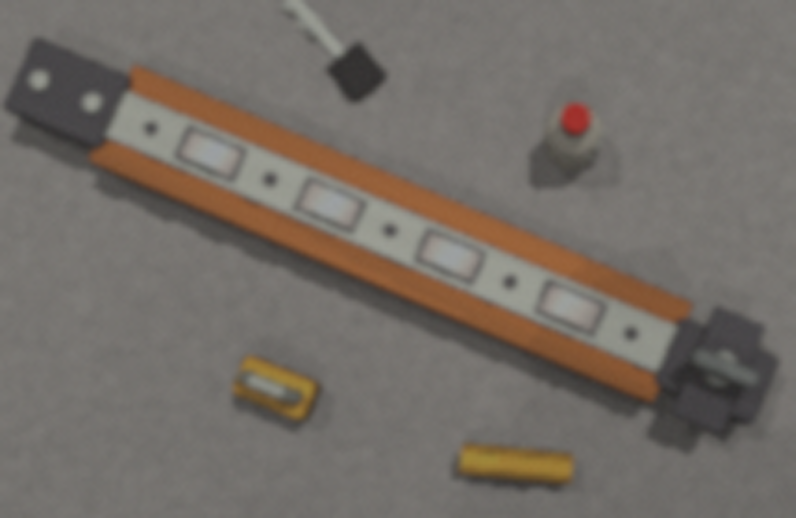

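In the crop, the rollers sit at (210,154), (330,205), (450,256) and (571,306), with face holes at (151,128) and (630,333). The clamp is at lower right, and the oil bottle at (575,130).

Run:
```python
from h import *
d=np.load('pics/top.png.npz')
P=[]
for n,u,v,z in [('r1',571,306,54),('r2',450,256,54),('r3',330,205,54),('r4',210,154,54),('h1',630,333,50),('h4',151,128,50),('clampscrew',720,368,99),('stop',66,92,52),('oil',575,118,95),('oilbase',572,160,0),('padlock',270,388,60),('cyl',516,464,30),('key',357,72,3)]:
    p=ray(d,130+(u+.5)/3.7-.5,170+(v+.5)/3.7-.5,z);P.append(p);print(n,p.round(1))
P=np.array(P);print(np.linalg.norm(np.diff(P[:4],axis=0),axis=1),P[:4].mean(0))
v=P[3]-P[0];print(np.degrees(np.arctan2(v[1],v[0])),v/np.linalg.norm(v))
R=Rot.from_quat(read_state()['ee_rot']).as_matrix();print(R)
```

```text
r1 [ 472.6 -104.    54. ]
r2 [500.  -37.8  54. ]
r3 [528.   28.2  54. ]
r4 [556.2  94.4  54. ]
h1 [ 458.1 -136.5   50. ]
h4 [571.2 127.9  50. ]
clampscrew [ 437.4 -180.6   99. ]
stop [590.9 174.7  52. ]
oil [ 569.9 -105.3   95. ]
oilbase [ 561.1 -106.1    0. ]
padlock [428.1  58.1  60. ]
cyl [386.9 -74.1  30. ]
key [612.1  19.1   3. ]
[71.68167818 71.66712463 71.94803796] [514.21352933  -4.81431493  54.        ]
67.17195037756609 [0.38796685 0.92167333 0.        ]
[[-9.75318186e-01 -2.20803453e-01 -5.20910305e-04]
 [-2.20804049e-01  9.75316349e-01  1.89501847e-03]
 [ 8.96257154e-05  1.96326508e-03 -9.99998069e-01]]
```

>>> play_rows --pt "16.1 23.85 0 0 0 0.453" --pt "16.1 23.85 0 0 0 0.453" --pt "16.1 23.85 0 0 0 0.453" --pt "16.1 23.85 0 0 0 0.453" --pt "16.1 23.85 0 0 0 0.453" --pt "16.1 23.85 0 0 0 0.453" --pt "16.1 23.85 0 0 0 0.453" --pt "16.1 23.85 0 0 0 0.453" --pt "16.1 23.85 0 0 0 0.453" --pt "16.1 23.85 0 0 0 0.453" --pt "16.1 23.85 0 0 0 0.453" --pt "16.1 23.85 0 0 0 0.453" --pt "16.1 23.85 0 0 0 0.453" --pt "16.1 23.85 0 0 0 0.453" --pt "16.1 23.85 0 0 0 0.453" --pt "16.1 23.85 0 0 0 0.453" --pt "16.1 23.85 0 0 0 0.453" --pt "16.1 23.85 0 0 0 0.453" --pt "16.1 23.85 0 0 0 0.453" --pt "16.1 23.85 0 0 0 0.453" --gripper 0

```text
clock: 1.77
position: [460.4, -131.1, 249.8]
ee_rot: [-0.554, 0.833, 0.0, -0.0]
contact_force: [0.5, 0.4, -0.1]
gripper_width: -0.0
grasp_force: 0.0
```

>>> play_rows --pt "0 0 -20 0 0 0" --pt "0 0 -30 0 0 0" --pt "0 0 -30 0 0 0" --pt "0 0 -30 0 0 0" --pt "0 0 -20 0 0 0" --pt "0 0 -15 0 0 0" --pt "0 0 -5 0 0 0" --pt "0 0 0 0 0 0" --pt "0 0 0 0 0 0" --pt "0 0 0 0 0 0"

```text
clock: 2.6
position: [461.0, -132.5, 101.1]
ee_rot: [-0.553, 0.833, -0.001, 0.001]
contact_force: [0.2, 0.6, -0.3]
gripper_width: -0.1
grasp_force: 0.0
```

Run:
```python
from h import *
snap('wrist','w.png'); d=snap('scene','s2.png'); s=read_state(); print(s['clock'],s['position'],s['contact_force'],s['gripper_width'],Rot.from_quat(s['ee_rot']).as_matrix().round(3))
v=np.array([.388,.9217]);q=s['position'][:2]-[514.2,-4.8];print(q@v,q@[-v[1],v[0]])
w=cv2.imread('pics/w.png');c=cv2.resize(cv2.imread('pics/s2.png')[100:240,160:410],(750,420))
cv2.imwrite('pics/s2c.png',c)
```

```text
2.7 [ 460.8779882  -132.52380684  101.18053832] [-0.13813927 -0.62358229 -0.84687726] 0.05669302051821886 [[-0.389 -0.921  0.003]
 [-0.921  0.389  0.   ]
 [-0.001 -0.002 -1.   ]]
-138.41197333948412 -0.4099387794616689
```

View pics/w.png

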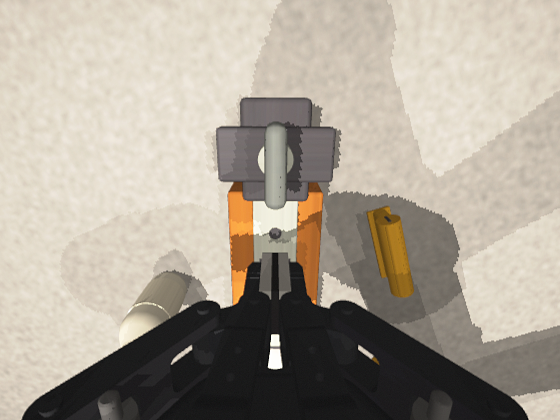

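View pics/s2c.png

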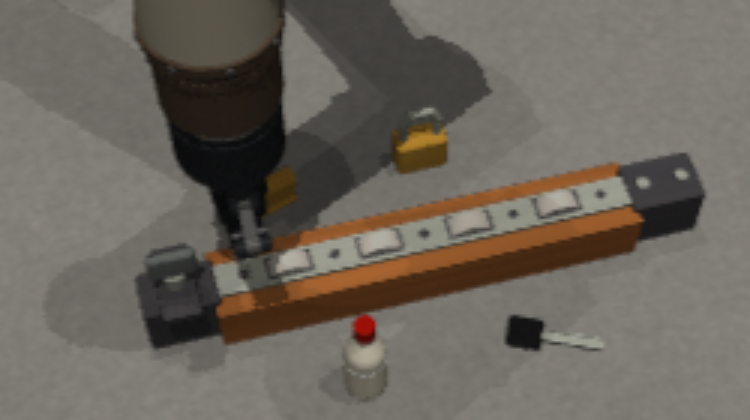

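The wrist view shows the shut fingers centred on the steel face at about (276,265), with the clamp ahead of them at (276,155). The scene crop shows the padlock, bottle and key all clear of the path. Next I'll probe down gently onto the bare face.

>>> play_rows --pt "0 0 -12 0 0 0" --pt "0 0 -10 0 0 0" --pt "0 0 -5 0 0 0" --pt "0 0 -1 0 0 0" --pt "0 0 -1 0 0 0" --pt "0 0 0 0 0 0" --pt "0 0 0 0 0 0" --pt "0 0 0 0 0 0"

```text
clock: 3.37
position: [460.5, -132.6, 71.5]
ee_rot: [-0.553, 0.833, -0.0, 0.0]
contact_force: [0.6, -0.5, -0.8]
gripper_width: -0.0
grasp_force: 0.0
```

>>> play_rows --pt "0 0 -0.5 0 0 0" --pt "0 0 -0.5 0 0 0" --pt "0 0 0 0 0 0" --pt "0 0 0 0 0 0"

```text
clock: 3.7
position: [460.1, -132.5, 70.0]
ee_rot: [-0.553, 0.833, 0.0, 0.0]
contact_force: [-0.8, 0.5, -0.2]
gripper_width: 0.2
grasp_force: 0.0
```

>>> play_rows --pt "0 0 -0.5 0 0 0" --pt "0 0 -0.5 0 0 0" --pt "0 0 0 0 0 0" --pt "0 0 0 0 0 0"

```text
clock: 4.03
position: [460.1, -132.5, 68.9]
ee_rot: [-0.553, 0.833, 0.0, -0.0]
contact_force: [0.4, -0.1, -0.2]
gripper_width: 0.1
grasp_force: 0.0
```

>>> play_rows --pt "0 0 -0.5 0 0 0" --pt "0 0 0 0 0 0" --pt "0 0 0 0 0 0"

```text
clock: 4.28
position: [460.2, -132.5, 68.8]
ee_rot: [-0.553, 0.833, -0.0, 0.0]
contact_force: [-1.4, -0.0, 3.4]
gripper_width: 0.1
grasp_force: 1.9
```

>>> play_rows --pt "0 0 -0.5 0 0 0" --pt "0 0 0 0 0 0" --pt "0 0 0 0 0 0"

```text
clock: 4.53
position: [460.2, -132.5, 68.8]
ee_rot: [-0.553, 0.833, -0.0, 0.0]
contact_force: [-2.1, 1.4, 7.6]
gripper_width: 0.2
grasp_force: 4.0
```

>>> play_rows --pt "0 0 0.7 0 0 0" --pt "1.55 3.69 0 0 0 0" --pt "1.55 3.69 0 0 0 0" --pt "1.55 3.69 0 0 0 0" --pt "1.55 3.69 0 0 0 0" --pt "1.55 3.69 0 0 0 0" --pt "1.55 3.69 0 0 0 0" --pt "1.55 3.69 0 0 0 0" --pt "1.55 3.69 0 0 0 0"

```text
clock: 5.28
position: [472.0, -103.6, 69.1]
ee_rot: [-0.553, 0.833, -0.0, -0.001]
contact_force: [-2.3, -4.7, 7.5]
gripper_width: 0.0
grasp_force: 3.6
```

Run:
```python
from h import *
s=read_state();v=np.array([.388,.9217]);q=s['position'][:2]-[514.2,-4.8];print(s['position'],s['contact_force'],q@v,q@[-v[1],v[0]])
```

```text
[ 471.97647901 -103.62372952   69.14054648] [-2.33384102 -4.7478964   7.47090723] -107.46855764783118 0.5738122433118633
```

Roller a is pressed in about 5.7 mm at 7.5 N, and the tip is on the centre line. I'll continue the stroke.

>>> play_rows --pt "1.55 3.69 0 0 0 0" --pt "1.55 3.69 0 0 0 0" --pt "1.55 3.69 0 0 0 0" --pt "1.55 3.69 0 0 0 0" --pt "1.55 3.69 0 0 0 0" --pt "1.55 3.69 0 0 0 0" --pt "1.55 3.69 0 0 0 0" --pt "1.55 3.69 0 0 0 0" --pt "1.55 3.69 0 0 0 0" --pt "1.55 3.69 0 0 0 0" --pt "1.55 3.69 0 0 0 0" --pt "1.55 3.69 0 0 0 0" --pt "1.55 3.69 0 0 0 0" --pt "1.55 3.69 0 0 0 0" --pt "1.55 3.69 0 0 0 0" --pt "1.55 3.69 0 0 0 0" --pt "1.55 3.69 0 0 0 0" --pt "1.55 3.69 0 0 0 0"

```text
clock: 6.78
position: [499.2, -37.5, 68.9]
ee_rot: [-0.553, 0.833, 0.0, -0.002]
contact_force: [-2.0, -5.5, 7.1]
gripper_width: 0.6
grasp_force: 3.7
```

>>> play_rows --pt "1.55 3.69 0 0 0 0" --pt "1.55 3.69 0 0 0 0" --pt "1.55 3.69 0 0 0 0" --pt "1.55 3.69 0 0 0 0" --pt "1.55 3.69 0 0 0 0" --pt "1.55 3.69 0 0 0 0" --pt "1.55 3.69 0 0 0 0" --pt "1.55 3.69 0 0 0 0" --pt "1.55 3.69 0 0 0 0"

```text
clock: 7.53
position: [513.5, -3.9, 68.8]
ee_rot: [-0.553, 0.833, 0.0, -0.002]
contact_force: [-2.2, -5.1, 7.1]
gripper_width: 0.2
grasp_force: 3.5
```

>>> play_rows --pt "1.6 3.67 0.2 0 0 0" --pt "1.6 3.67 0.1 0 0 0" --pt "1.6 3.67 0 0 0 0" --pt "1.6 3.67 0 0 0 0" --pt "1.6 3.67 0 0 0 0" --pt "1.6 3.67 0 0 0 0" --pt "1.6 3.67 0 0 0 0" --pt "1.6 3.67 0 0 0 0" --pt "1.6 3.67 0 0 0 0"

```text
clock: 8.28
position: [527.7, 28.9, 69.1]
ee_rot: [-0.553, 0.833, 0.0, -0.002]
contact_force: [-2.2, -6.1, 7.5]
gripper_width: -0.1
grasp_force: 3.7
```

>>> play_rows --pt "1.55 3.69 0 0 0 0" --pt "1.55 3.69 0 0 0 0" --pt "1.55 3.69 0 0 0 0" --pt "1.55 3.69 0 0 0 0" --pt "1.55 3.69 0 0 0 0" --pt "1.55 3.69 0 0 0 0" --pt "1.55 3.69 0 0 0 0" --pt "1.55 3.69 0 0 0 0" --pt "1.55 3.69 0 0 0 0" --pt "1.55 3.69 0 0 0 0" --pt "1.55 3.69 0 0 0 0" --pt "1.55 3.69 0 0 0 0" --pt "1.55 3.69 0 0 0 0" --pt "1.55 3.69 0 0 0 0" --pt "1.55 3.69 0 0 0 0" --pt "1.55 3.69 0 0 0 0" --pt "1.55 3.69 0 0 0 0" --pt "1.55 3.69 0 0 0 0"

```text
clock: 9.78
position: [555.9, 95.2, 69.3]
ee_rot: [-0.553, 0.833, -0.0, -0.001]
contact_force: [-1.5, -5.2, 7.5]
gripper_width: -0.0
grasp_force: 3.5
```

>>> play_rows --pt "1.55 3.69 0 0 0 0" --pt "1.55 3.69 0 0 0 0" --pt "1.55 3.69 0 0 0 0" --pt "1.55 3.69 0 0 0 0" --pt "1.55 3.69 0 0 0 0" --pt "1.55 3.69 0 0 0 0" --pt "1.55 3.69 0 0 0 0" --pt "0 0 2 0 0 0" --pt "0 0 6 0 0 0" --pt "0 0 15 0 0 0" --pt "0 0 25 0 0 0" --pt "0 0 30 0 0 0" --pt "0 0 30 0 0 0" --pt "0 0 15 0 0 0" --pt "0 0 5 0 0 0" --pt "0 0 0 0 0 0" --pt "0 0 0 0 0 0" --pt "0 0 0 0 0 0" --pt "0 0 0 0 0 0" --pt "0 0 0 0 0 0"

```text
clock: 11.45
position: [567.0, 121.7, 195.6]
ee_rot: [-0.553, 0.833, 0.0, -0.001]
contact_force: [0.8, 0.7, 0.0]
gripper_width: -0.0
grasp_force: 0.0
```

Run:
```python
from h import *
snap('scene','s3.png');s=read_state();print(s['clock'],s['position'],s['contact_force'])
cv2.imwrite('pics/s3c.png',cv2.resize(cv2.imread('pics/s3.png')[100:240,160:410],(750,420)))
```

```text
11.5 [567.17361661 121.76441133 195.85793175] [-0.11553516  0.11836542 -0.19587628]
```

View pics/s3c.png

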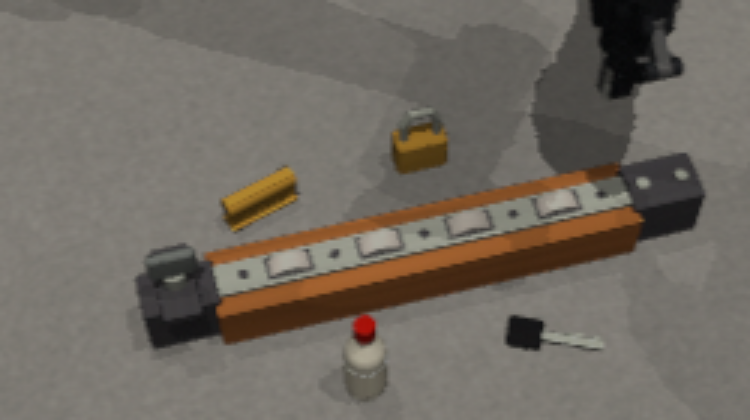

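All four rollers are out again, at (290,262), (380,242), (468,222) and (558,203). The bystanders haven't moved, and the gripper is well clear at (635,60).

```bash
python3 -c "
from bench import *
print(job_done())"
```

```text
the job is handed in; nothing more can be done
None
```

I stroked the strip from clamp to stop, pressing each of the four rollers almost flush (about 7 N), then lifted clear; the last picture shows all four back out and nothing else moved, and the job was handed in at about 11.5 s.

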